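# Lay out the differential pinion parts in order

## Robot

A 6-joint arm with a two-finger parallel gripper is mounted at the origin on the work surface. World frame = base frame: x ahead of the robot, y to its left, z up, the work surface at z = 0. Lengths are in mm, angles in rad, forces in N, time in s.
With the tool pointing down it reaches from about 400 to 925 mm from the base axis. Payload 12.5 kg.
Tool frame: the origin (TCP) lies at the very end of the fingers, on their centre line; the grasp point (between the pads) lies 19 mm behind it; z points along the fingers, x is the direction in which the jaws open and shut, and the axes are right-handed (so a half turn about z gives the same grasp; the last joint's range is limited). The gripper opens to 95 mm and grips with 3 to 60 N. Pads are 20 mm wide; open, the fingers measure 119 mm over their backs; the gripper's body (75 mm by 180 mm) begins 59 mm behind the grasp point.
Start: joints at [-1.268, 0.491, 1.559, -0, 1.092, -0.106], TCP at [248.467, -573.508, 214.661] pointing down, gripper open.
Joint ranges: [-3.1, 3.1], [-0.84, 2.19], [0.05, 2.79], [-1.13, 4.28], [0.06, 2.93], [-2.69, 2.69]. Speed limits (rad/s): [2.22, 2.22, 2.79, 3.14, 3.14, 3.14].

## Interface

Orientations are given as [roll, pitch, yaw] about the fixed x, y, z axes, in that order (R = Rz(yaw) Ry(pitch) Rx(roll)).
In Python, from cell import env gives the robot as it stands.
- The arm moves only by the tool arm_command, never from a script. Its argument "motion" is one flat list of numbers, 7 for each row, row after row: the opening, from -1 (shut) to 1 (fully open), then the shift along the tool's x, y, z in mm, then the turn, a rotation vector about the tool's x, y, z in degrees. In form: [fingers, dx, dy, dz, rx, ry, rz, fingers, dx, dy, dz, rx, ry, rz, ...]. A call has 1 to 20 rows; each row is the pose to reach, as a shift and turn from the pose commanded when the call began, along the tool's axes at that moment; what a row does not reach only later rows make up. A row lasts 1/10 s, in which the tool goes at most 50 mm and 8.59 degrees, less where a joint would pass 70% of its speed; a pose out of reach is approached as far as the arm can. A call with a gripper value outside its range is refused whole. The fingers move at their own pace and stop on an object; the grip force is fixed at half the most. Time passes only in rows, so rows that repeat a pose let the fingers close. It gives the time, the measured TCP pose, the force and the opening at its end, in the units of the state.
- env.state(): the state, without advancing time (a new reading comes with each control period).
- env.read_camera(name): name is "scene" or "side" or "wrist"; returns (picture, depth): 420x560x3 uint8, red, green, blue; 420x560 float32, mm along the optical axis (not along the pixel's ray), 0 where there is no reading.
- env.calibration(name): a dict with "fx", "fy", "cx", "cy" (pixels), "cam_to_world" (4x4, takes a point from camera to world coordinates). Camera axes: x right, y down, z forward; pixel columns grow to the right and rows downward; lengths in mm; the calibration is good to about 2 mm. A picture is of the moment at which its call begins: read the wrist's pose just before it. calibration takes no time and is no camera call; for the wrist camera it gives the pose at the moment of the call.
- env.job_done(): hands the job in, once; it reports no verdict.
Trained networks look in the newest picture that a camera, given by its name, has taken for a name from the list of things; names that differ only in an ending like _2 or _b are one class to them, and where a whole thing is asked for, a point or a joint stands for the part that bears it (a point fixed in the world has none). Each returns a list of dicts, best first, with "confidence" (0 to 1); they miss things now and then, are a little off and sometimes report something else, mostly with a low value. They report only what shows in the picture. A call takes as long as a camera call. They do not tell look-alikes from the thing itself.
- env.recognise(camera, label): "location" ([column, row] in pixels, amid what is visible of it).
- env.silhouettes(camera, label): "region" (420x560 bool, what is visible of it) and "location" ([column, row] in pixels, amid what is visible of it).
- env.spot_point(camera, label): "location" ([column, row] in pixels: a listed point, or the origin of a listed thing).
The state is a dict: "t": time; "joints": joint angles; "qvel": joint speeds; "tau": joint torques, N m; "eef_pos": TCP position; "tcp_rot": TCP orientation; "ft_force": force on the tool from outside, world axes, zero at the start; "moment": the same for the moment, N m; "opening": opening from 0.0 (shut) to 1.0 (fully open).
Only numpy, scipy, OpenCV 4.12 (cv2) and the standard library are available. Lean on these libraries where they do the work, as an engineer would, in place of code of your own. Each camera call takes 0.05 s, during which the arm holds its last target.

## Task

Lay out the differential pinion parts on the black mat in the order they go on the shaft, in a straight row from the pinion to the drive flange with about 30 mm free between neighbours: the large bearing beside the pinion, the small bearing beside the flange, the spacer sleeve between the bearings. Sit the nut flat in the recess on top of the flange. Keep every part the way up it lies, do not drop any, and leave the spray can and the grease tin where they are.

Things in the scene. Friction and masses are not known exactly. Their poses are not given: they have to be found in the camera images.
- mat: Fixed flat black rubber mat on the bench, 150 x 500 mm, 3 mm thick. Origin: centre of its underside, on the bench top. Its y axis runs along its long side and is the line of the row; x runs across it. The pinion and the flange both stand on this long centre line, one 177 mm to the +y side of the origin and the other 177 mm to the -y side, facing each other; which of them is at which end changes.
- pinion_axis (a point): Fixed differential pinion, dark steel, standing on its gear head on the mat with its stepped shaft straight up: bevel gear head about 72 mm across and 42 mm high, then a shaft 35 to 20 mm thick, 168 mm high in all. The point lies on its axis, 40 mm above the mat. z is up.
- flange_seat (a point): Fixed drive flange on the mat, boss down: a boss 48 mm across carries a round disc 84 mm across whose top is 60 mm above the mat. In the top is a round recess 46 mm across and 6 mm deep with a 27 mm splined bore through its middle. The point is the centre of the recess floor, 54 mm above the mat. z is up.
- large_bearing_centre (a point): Loose taper roller bearing, the large one, lying flat: a steel ring 64 mm across, with a 35 mm bore. It is 26 mm high. The point is on its axis, 13 mm above its underside. z is up along its axis. About 0.36 kg.
- small_bearing_centre (a point): Loose taper roller bearing, the small one, lying flat: a steel ring 50 mm across, with a 30 mm bore. It is 21 mm high. The point is on its axis, 10.5 mm above its underside. z is up along its axis. About 0.19 kg.
- sleeve_centre (a point): Loose spacer sleeve standing on end: a plain steel tube 40 mm across (with a faint raised band low down), 31 mm bore, 48 mm high. The point is its centre, 24 mm above its underside. z is up along its axis. About 0.16 kg.
- nut_centre (a point): Loose flanged hexagon nut lying on its round collar: collar 38 mm across and 3 mm thick below, hexagon 30 mm across the flats above it, 22 mm high in all. The point is its centre, 11 mm above its underside. z is up; one pair of flats faces along its +x and -x axes, the others are at 60 and 120 degrees to it. About 0.1 kg.
- spray_can_centre (a point): Bystander: blue and white spray can, 65 mm across, 182 mm high, standing at one side. The point is 90 mm above its underside.
- grease_tin: Bystander: closed tin, 90 mm across, 75 mm high, standing at the other side. Origin: centre of its underside.
Things that resemble listed ones, but are neither listed nor needed, are in the scene too. Leave any brown, green or orange look-alike of the part that bears flange_seat alone.

How it is judged:
By the outcome, as a careful person would: the job done as asked, in the order asked, and still so for the second after the job is handed in, with the robot touching nothing.
It also fails if it takes over 109 s, if anything falls off the work surface, if the arm or the gripper's body presses on something with over 40 N, if the wrist force passes 120 N, or if a joint passes its speed limit or range.

## Working session

There is one attempt and no reset: what is moved stays moved. The work goes in short steps, Python scripts to look and compute and a tool call to move; the robot and the scene stay as the last step left them, time stands still between calls to the robot, and variables do not carry over. Pictures are saved under pics/ and viewed, and the job is handed in when it is done.

Besides the shell and the picture viewer there is one more tool, called by a JSON object that holds its "fn" and its "kwargs", one argument or row to a line. arm_command: Moves the arm, as the interface text tells. Its arguments: {"type":"object","properties":{"motion":{"type":"array","items":{"type":"number"}}},"required":["motion"]}

```bash
ls; mkdir -p pics; cat > h.py <<'E'
import numpy as np, cv2
from cell import env
def save(n,im): cv2.imwrite(f'pics/{n}.png',im[:,:,::-1])
def proj(c,p):
    k=env.calibration(c) if isinstance(c,str) else c
    T=np.linalg.inv(np.array(k['cam_to_world'])); q=T[:3,:3]@np.array(p,float)+T[:3,3]
    return k['fx']*q[0]/q[2]+k['cx'],k['fy']*q[1]/q[2]+k['cy']
def cloud(c,d):
    k=env.calibration(c) if isinstance(c,str) else c
    v,u=np.mgrid[:d.shape[0],:d.shape[1]]
    P=np.stack([(u-k['cx'])/k['fx']*d,(v-k['cy'])/k['fy']*d,d],-1)
    T=np.array(k['cam_to_world']); W=P@T[:3,:3].T+T[:3,3]; W[d<=0]=np.nan
    return W
E
python3 - <<'E'
from h import *
print(env.state())
for c in('scene','side','wrist'):
    im,d=env.read_camera(c); save(c+'0',im); np.savez(f'{c}0.npz',im=im,d=d)
    k=env.calibration(c); print(c,k['fx'],np.round(k['cam_to_world'],2).tolist())
E
```

```text
pics
{'t': 0.0, 'joints': array([-1.26755466e+00,  4.91585548e-01,  1.55944867e+00,  1.37730421e-06,
        1.09168631e+00, -1.05566600e-01]), 'qvel': array([-0.00020496,  0.00105908,  0.00090702,  0.00132334, -0.00084518,
       -0.00032973]), 'tau': array([ 3.59318066e-03, -6.12635493e+01, -2.58183718e+01,  6.94742636e-02,
        4.82054742e-02, -8.64665003e-05]), 'eef_pos': array([ 248.41594892, -573.24971237,  214.04586764]), 'tcp_rot': array([-3.14147259e+00,  1.12147065e-03, -1.16198863e+00]), 'ft_force': array([ 0.34640122,  0.03504703, -0.45460065]), 'moment': array([ 0.00306983, -0.0927044 ,  0.00159615]), 'opening': 0.9986614793378955}
scene 488.09286707963065 [[0.87, 0.3, -0.39, 960.34], [0.49, -0.57, 0.66, -729.16], [-0.02, -0.77, -0.64, 781.87], [0.0, 0.0, 0.0, 1.0]]
side 471.26812586581275 [[1.0, -0.07, 0.05, 468.93], [-0.08, -0.62, 0.78, -979.26], [-0.02, -0.78, -0.62, 857.55], [0.0, 0.0, 0.0, 1.0]]
wrist 322.45194284681946 [[0.4, -0.88, -0.26, 321.09], [-0.92, -0.38, -0.11, -541.33], [-0.0, 0.28, -0.96, 382.4], [0.0, 0.0, 0.0, 1.0]]
```

View pics/scene0.png

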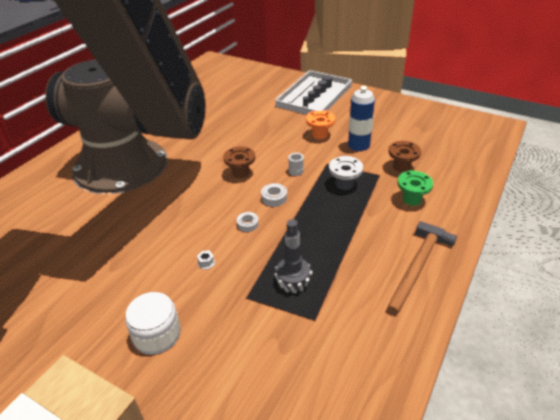

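View pics/side0.png

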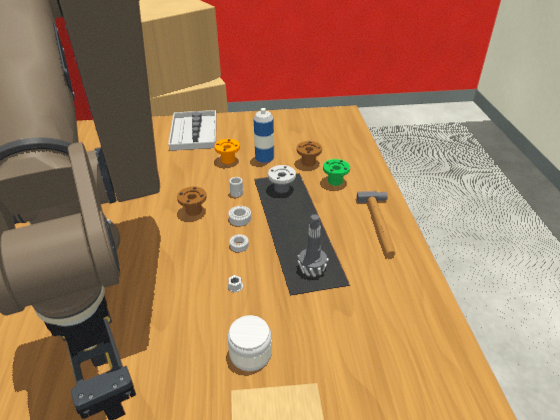

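View pics/wrist0.png

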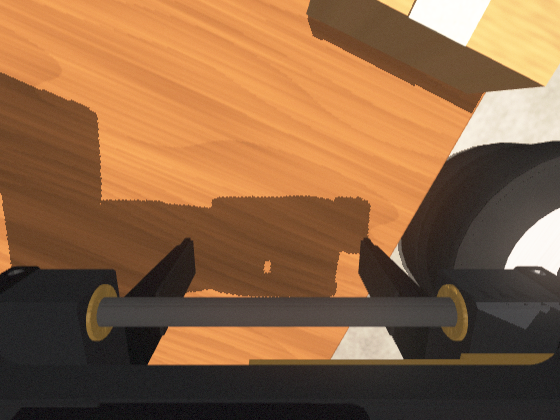

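The scene picture shows the pinion at (293,270), the silver flange at (346,172), the sleeve at (296,163), the large bearing at (274,195), the small bearing at (247,221), the nut at (205,260), the can at (361,120) and the tin at (153,322). The brown, orange and green flanges are decoys. Next I measure positions from the silhouettes and depth.

```bash
cat > m.py <<'E'
from h import *
names=['pinion_axis','flange_seat','large_bearing_centre','small_bearing_centre','sleeve_centre','nut_centre','spray_can_centre','grease_tin','mat']
import sys
for c in('scene','side'):
    im,d=env.read_camera(c); W=cloud(c,d)
    for n in names:
        for r in env.silhouettes(c,n)[:3]:
            if r['confidence']<.3: continue
            m=r['region']; p=W[m]; p=p[~np.isnan(p[:,0])]
            zt=np.percentile(p[:,2],97); t=p[p[:,2]>zt-6]
            (a,b),rad=cv2.minEnclosingCircle(t[:,:2].astype(np.float32))
            print(c,n,round(r['confidence'],2),np.round(r['location']),'n',len(p),'ztop',round(zt),'topmean',np.round(t.mean(0)),'circ',round(a),round(b),round(rad), 'ctr',np.round((t.min(0)+t.max(0))/2))
E
python3 m.py
```

```text
scene pinion_axis 0.61 [294. 266.] n 1469 ztop 170 topmean [ 630. -152.  170.] circ 630 -151 11 ctr [ 629. -150.  169.]
scene flange_seat 0.89 [350. 171.] n 838 ztop 65 topmean [589. 199.  62.] circ 589 201 43 ctr [589. 201.  63.]
scene flange_seat 0.86 [319. 122.] n 584 ztop 62 topmean [426. 385.  59.] circ 422 389 46 ctr [426. 389.  59.]
scene flange_seat 0.83 [413. 185.] n 935 ztop 62 topmean [760. 223.  59.] circ 760 224 44 ctr [760. 224.  60.]
scene large_bearing_centre 0.84 [271. 194.] n 464 ztop 26 topmean [457.  66.  24.] circ 455 68 32 ctr [456.  69.  24.]
scene small_bearing_centre 0.82 [245. 222.] n 347 ztop 21 topmean [450. -45.  19.] circ 448 -45 26 ctr [449. -44.  19.]
scene sleeve_centre 0.62 [294. 165.] n 284 ztop 48 topmean [452. 193.  46.] circ 447 192 21 ctr [449. 193.  47.]
scene nut_centre 0.65 [205. 261.] n 236 ztop 23 topmean [ 436. -190.   21.] circ 434 -188 17 ctr [ 435. -188.   20.]
scene spray_can_centre 0.77 [360. 116.] n 1449 ztop 168 topmean [551. 384. 168.] circ 550 389 26 ctr [548. 390. 173.]
scene grease_tin 0.78 [153. 322.] n 2686 ztop 76 topmean [ 4
[... 1160 characters left out ...]
r [449. -43.  19.]
side small_bearing_centre 0.66 [281. 175.] n 573 ztop 64 topmean [589. 198.  62.] circ 590 199 44 ctr [589. 199.  62.]
side sleeve_centre 0.74 [233. 188.] n 224 ztop 48 topmean [451. 192.  46.] circ 452 195 23 ctr [452. 196.  46.]
side nut_centre 0.69 [236. 284.] n 193 ztop 23 topmean [ 435. -189.   21.] circ 435 -189 17 ctr [ 435. -189.   21.]
side spray_can_centre 0.92 [263. 134.] n 953 ztop 168 topmean [549. 383. 168.] circ 549 385 24 ctr [549. 383. 172.]
side grease_tin 0.85 [248. 343.] n 2038 ztop 77 topmean [ 462. -384.   75.] circ 462 -382 41 ctr [ 462. -382.   76.]
side mat 0.72 [292. 234.] n 5000 ztop 6 topmean [608. -15.   3.] circ 609 24 258 ctr [610.  24.  86.]
```

```bash
cat > rel.py <<'E'
import sys,numpy as np
# rel.py cx cy cz cyawdeg tx ty tz tyawdeg
cx,cy,cz,cw,tx,ty,tz,tw=map(float,sys.argv[1:9])
a=np.radians(cw); d=np.array([tx-cx,ty-cy])
print('dx %.1f dy %.1f dz %.1f rz %.2f dist %.0f'%(d@[np.cos(a),np.sin(a)],d@[np.sin(a),-np.cos(a)],cz-tz,-(tw-cw),np.hypot(*d)))
E
python3 rel.py 248.467 -573.508 214.661 -66.58 540 20 350 6.6
```

```text
dx -428.7 dy -503.4 dz -135.3 rz -73.18 dist 661
```

{"fn": "arm_command", "kwargs": {
  "motion": [1,-429,-503,-135,0,0,-73.2,1,-429,-503,-135,0,0,-73.2,1,-429,-503,-135,0,0,-73.2,1,-429,-503,-135,0,0,-73.2,1,-429,-503,-135,0,0,-73.2,1,-429,-503,-135,0,0,-73.2,1,-429,-503,-135,0,0,-73.2,1,-429,-503,-135,0,0,-73.2,1,-429,-503,-135,0,0,-73.2,1,-429,-503,-135,0,0,-73.2,1,-429,-503,-135,0,0,-73.2,1,-429,-503,-135,0,0,-73.2,1,-429,-503,-135,0,0,-73.2,1,-429,-503,-135,0,0,-73.2,1,-429,-503,-135,0,0,-73.2,1,-429,-503,-135,0,0,-73.2,1,-429,-503,-135,0,0,-73.2,1,-429,-503,-135,0,0,-73.2,1,-429,-503,-135,0,0,-73.2,1,-429,-503,-135,0,0,-73.2]
}}

```text
t: 3.15
eef_pos: [539.4, 19.5, 349.6]
tcp_rot: [3.141, -0.0, 0.115]
ft_force: [-0.1, 0.1, 0.2]
opening: 0.999
```

```bash
python3 - <<'E'
from h import *
print(env.state()['eef_pos'],env.state()['t'])
k=env.calibration('wrist')
im,d=env.read_camera('wrist'); save('w1',im); np.savez('w1.npz',im=im,d=d,T=k['cam_to_world'],f=[k['fx'],k['fy'],k['cx'],k['cy']])
print(np.round(k['cam_to_world'],3).tolist())
for n,p in dict(lb=(456,67,26),sb=(449,-45,21),sl=(451,193,48),nut=(435,-189,22),fl=(589,200,63),pin=(630,-152,171)).items(): print(n,np.round(proj(k,p),1))
E
```

```text
[539.36085193  19.53953882 349.64393053] 3.15
[[0.993, 0.109, 0.033, 529.439], [0.114, -0.953, -0.281, 99.352], [0.001, 0.283, -0.959, 517.836], [0.0, 0.0, 0.0, 1.0]]
lb [224.6 128.3]
sb [215.9 199.3]
sl [224.9  30.2]
nut [202.5 279. ]
fl [331.9  35.1]
pin [332.8 327.5]
```

View pics/w1.png

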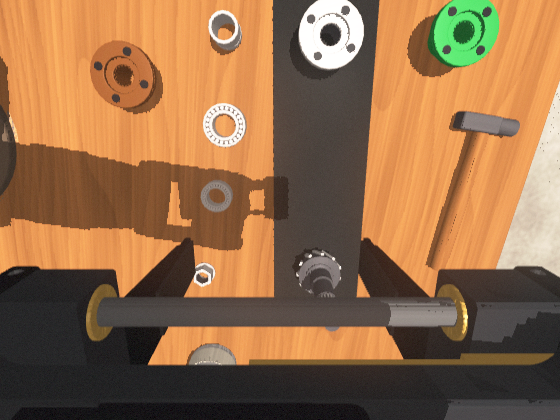

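The wrist view shows the sleeve (225,32), large bearing (224,126), small bearing (216,196), nut (204,274), flange (331,35) and pinion (320,268). I fit the tops from its depth.

```bash
cat > top.py <<'E'
from h import *
S=dict(lb=(456,67,26,32),sb=(449,-45,21,25),sl=(451,193,48,20),nut=(435,-189,22,17.3),fl=(589,200,63,42))
def fit(W,names=S,S=S):
    for n in names:
        x,y,z,r=S[n]
        m=(np.hypot(W[...,0]-x,W[...,1]-y)<r+12)&(abs(W[...,2]-z)<5)
        p=W[m]; 
        if len(p)<10: print(n,'none'); continue
        (a,b),rad=cv2.minEnclosingCircle(p[:,:2].astype(np.float32))
        h=cv2.convexHull(p[:,:2].astype(np.float32)); M=cv2.moments(h)
        print(n,len(p),'z %.1f'%np.median(p[:,2]),'circ %.1f %.1f r%.1f'%(a,b,rad),'hullc %.1f %.1f'%(M['m10']/M['m00'],M['m01']/M['m00']),'r_area %.1f'%np.sqrt(M['m00']/np.pi))
E
python3 - <<'E'
from top import *
z=np.load('w1.npz'); k=dict(zip(('fx','fy','cx','cy'),z['f'])); k['cam_to_world']=z['T']
W=cloud(k,z['d']); fit(W)
for c in('scene','side'):
    z=np.load(c+'0.npz'); print(c); fit(cloud(c,z['d']))
E
```

```text
lb 702 z 22.5 circ 453.7 71.7 r31.8 hullc 453.7 71.7 r_area 31.2
sb 405 z 17.5 circ 447.8 -41.4 r24.9 hullc 447.9 -41.6 r_area 24.3
sl 341 z 45.6 circ 447.8 197.9 r20.1 hullc 447.7 197.6 r_area 19.6
nut 144 z 19.9 circ 433.6 -186.1 r16.5 hullc 433.8 -186.4 r_area 15.0
fl 2537 z 61.0 circ 587.6 202.7 r41.8 hullc 587.5 202.0 r_area 41.0
scene
lb 229 z 23.5 circ 455.1 70.8 r33.1 hullc 454.5 70.2 r_area 31.4
sb 171 z 18.6 circ 448.7 -43.1 r25.5 hullc 448.9 -43.4 r_area 24.2
sl 71 z 46.4 circ 448.4 195.0 r21.0 hullc 448.6 195.3 r_area 19.4
nut 102 z 20.3 circ 435.3 -187.0 r17.7 hullc 434.1 -187.5 r_area 16.1
fl 422 z 62.3 circ 589.5 199.9 r44.6 hullc 588.8 200.9 r_area 42.2
side
lb 170 z 23.5 circ 453.0 68.0 r33.6 hullc 454.9 68.6 r_area 31.1
sb 131 z 18.5 circ 448.6 -43.0 r25.7 hullc 449.1 -43.5 r_area 23.9
sl 50 z 46.5 circ 447.3 193.8 r22.0 hullc 449.4 193.8 r_area 19.6
nut 80 z 20.5 circ 434.7 -188.7 r19.7 hullc 434.7 -188.7 r_area 15.7
fl 268 z 61.7 circ 587.7 201.7 r44.5 hullc 588.9 200.7 r_area 42.0
```

```bash
python3 - <<'E'
from h import *
for c in('scene','side','w1'):
    if c=='w1':
        z=np.load('w1.npz'); k=dict(zip(('fx','fy','cx','cy'),z['f'])); k['cam_to_world']=z['T']
    else: z=np.load(c+'0.npz'); k=env.calibration(c)
    T=np.array(k['cam_to_world']); im=z['im']
    v,u=np.mgrid[:420,:560]; r=np.stack([(u-k['cx'])/k['fx'],(v-k['cy'])/k['fy'],np.ones_like(u,float)],-1)@T[:3,:3].T
    s=(3-T[2,3])/r[...,2]; X=T[0,3]+s*r[...,0]; Y=T[1,3]+s*r[...,1]
    W=cloud(k,z['d'])
    m=(abs(W[...,2]-2)<8)&(im.astype(int).max(2)<70)&(X>490)&(X<720)&(abs(Y-25)<280)
    for t in range(-230,231,40):
        pass
    m=cv2.morphologyEx(m.astype(np.uint8),cv2.MORPH_OPEN,np.ones((3,3)))>0
    ys=np.arange(-60,150,15) if c=='w1' else np.arange(-190,230,20)
    L=[];R=[]
    for y in ys:
        q=X[m&(abs(Y-y)<4)]
        if len(q)>5: L.append((y,np.percentile(q,1)));R.append((y,np.percentile(q,99)))
    L=np.array(L);R=np.array(R)
    def rob(A):
        for _ in range(4):
            p=np.polyfit(A[:,0],A[:,1],1); e=abs(np.polyval(p,A[:,0])-A[:,1]); A=A[e<=max(2,np.median(e)*2)]
        return p,len(A)
    for A in(L,R):
        p,n=rob(A); print(c,n,'slope deg',np.degrees(np.arctan(p[0])),'x at y=25',np.polyval(p,25))
E
```

```text
scene 17 slope deg -6.471514586465474 x at y=25 539.9532794729021
scene 21 slope deg -6.937507339615259 x at y=25 679.7888786948329
side 3 slope deg -7.547065561374166 x at y=25 565.9252022076889
side 3 slope deg -2.2543658974769634 x at y=25 629.8421757745783
w1 5 slope deg -4.484746276135961 x at y=25 536.510732934731
w1 5 slope deg -7.136287010760513 x at y=25 555.4340147005641
```

```bash
python3 rel.py 539.4 19.5 349.6 6.6 454.3 70.4 120 6.7;
```

```text
dx -78.7 dy -60.3 dz 229.6 rz -0.10 dist 99
```

{"fn": "arm_command", "kwargs": {
  "motion": [1,-78.7,-60.3,230,0,0,0,1,-78.7,-60.3,230,0,0,0,1,-78.7,-60.3,230,0,0,0,1,-78.7,-60.3,230,0,0,0,1,-78.7,-60.3,230,0,0,0,1,-78.7,-60.3,230,0,0,0,1,-78.7,-60.3,230,0,0,0,1,-78.7,-60.3,230,0,0,0]
}}

```text
t: 4.0
eef_pos: [456.3, 70.6, 121.3]
tcp_rot: [3.141, -0.003, 0.115]
ft_force: [-0.2, 0.6, -0.3]
opening: 1.0
```

```bash
cat > look.py <<'E'
from top import *
import sys
n=sys.argv[1]; s=env.state(); k=env.calibration('wrist'); im,d=env.read_camera('wrist'); save(n,im)
np.savez(n+'.npz',im=im,d=d,T=k['cam_to_world'],f=[k['fx'],k['fy'],k['cx'],k['cy']])
print(s['t'],np.round(s['eef_pos'],1),np.round(s['tcp_rot'],3),s['opening'])
fit(cloud(k,d),sys.argv[2:])
E
python3 look.py w2 lb fl sl sb
```

```text
4.0 [456.3  70.6 121.3] [ 3.141e+00 -3.000e-03  1.150e-01] 1.0004877820994345
lb 2127 z 22.3 circ 453.4 71.5 r31.8 hullc 453.4 71.6 r_area 31.5
fl 8693 z 61.1 circ 587.3 202.6 r42.2 hullc 586.8 199.7 r_area 39.9
sl 1224 z 45.8 circ 447.5 197.5 r20.1 hullc 447.5 197.5 r_area 19.7
sb 359 z 17.3 circ 447.5 -41.5 r25.2 hullc 447.6 -42.3 r_area 22.3
```

View pics/w2.png

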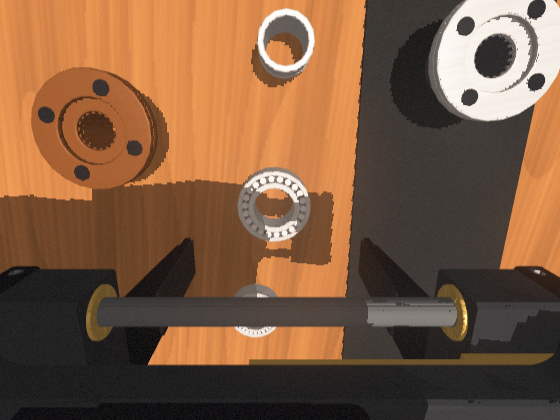

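{"fn": "arm_command", "kwargs": {
  "motion": [1,0,0,50,0,0,0,1,0,0,100,0,0,0,1,0,0,114,0,0,0,1,0,0,114,0,0,0,1,0,0,114,0,0,0,-1,0,0,114,0,0,0,-1,0,0,114,0,0,0,-1,0,0,114,0,0,0,-1,0,0,114,0,0,0,-1,0,0,114,0,0,0,-1,0,0,114,0,0,0]
}}

```text
t: 5.15
eef_pos: [454.4, 70.9, 6.0]
tcp_rot: [3.141, -0.0, 0.116]
ft_force: [-1.7, -0.7, 6.9]
opening: 0.675
```

```bash
python3 rel.py 0 0 0 6.6 163.8 -122.7 3 6.7
```

```text
dx 148.6 dy 140.7 dz -3.0 rz -0.10 dist 205
```

{"fn": "arm_command", "kwargs": {
  "motion": [-1,0,0,-20,0,0,0,-1,0,0,-40,0,0,0,-1,30,28,-40,0,0,0,-1,60,57,-40,0,0,0,-1,90,85,-40,0,0,0,-1,120,114,-40,0,0,0,-1,148.6,140.7,-40,0,0,0,-1,148.6,140.7,-40,0,0,0,-1,148.6,140.7,-40,0,0,0,-1,148.6,140.7,-25,0,0,0,-1,148.6,140.7,-12,0,0,0,-1,148.6,140.7,-6,0,0,0,-1,148.6,140.7,-4,0,0,0,-1,148.6,140.7,-4,0,0,0]
}}

```text
t: 6.55
eef_pos: [617.8, -51.3, 9.3]
tcp_rot: [-3.141, 0.001, 0.116]
ft_force: [-0.1, -0.3, -3.9]
opening: 0.672
```

{"fn": "arm_command", "kwargs": {
  "motion": [-1,0,0,0,0,0,0,-1,0,0,0.7,0,0,0,-1,0,0,0.7,0,0,0]
}}

```text
t: 6.85
eef_pos: [618.4, -51.7, 9.1]
tcp_rot: [3.141, -0.001, 0.116]
ft_force: [0.0, 0.2, -3.1]
opening: 0.677
```

```bash
python3 rel.py 618.4 -51.7 9 6.6 448.4 196 130 6.6
```

```text
dx -140.4 dy -265.6 dz -121.0 rz -0.00 dist 300
```

{"fn": "arm_command", "kwargs": {
  "motion": [1,0,0,0.7,0,0,0,1,0,0,0.7,0,0,0,1,0,0,0.7,0,0,0,1,0,0,0.7,0,0,0,1,0,0,-40,0,0,0,1,0,0,-80,0,0,0,1,0,0,-121,0,0,0]
}}

```text
t: 7.55
eef_pos: [617.9, -51.7, 131.2]
tcp_rot: [-3.141, 0.001, 0.116]
ft_force: [0.5, -1.3, -0.5]
opening: 0.995
```

{"fn": "arm_command", "kwargs": {
  "motion": [1,-140.4,-265.6,0,0,0,0,1,-140.4,-265.6,0,0,0,0,1,-140.4,-265.6,0,0,0,0,1,-140.4,-265.6,0,0,0,0,1,-140.4,-265.6,0,0,0,0,1,-140.4,-265.6,0,0,0,0,1,-140.4,-265.6,0,0,0,0,1,-140.4,-265.6,0,0,0,0,1,-140.4,-265.6,0,0,0,0]
}}

```text
t: 8.45
eef_pos: [448.8, 195.4, 130.0]
tcp_rot: [3.141, -0.001, 0.115]
ft_force: [-0.8, -0.1, -0.2]
opening: 0.999
```

```bash
python3 look.py w3 sl fl
```

```text
8.45 [448.8 195.4 130. ] [ 3.141e+00 -1.000e-03  1.150e-01] 0.9990749910929222
sl 754 z 45.9 circ 447.3 197.6 r20.2 hullc 447.4 197.7 r_area 19.7
fl 5777 z 61.1 circ 587.3 203.0 r42.2 hullc 586.8 203.7 r_area 41.3
```

View pics/w3.png

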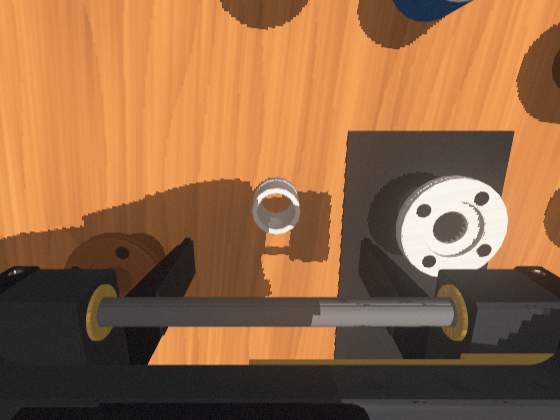

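{"fn": "arm_command", "kwargs": {
  "motion": [1,0,0,50,0,0,0,1,0,0,95,0,0,0,1,0,0,110,0,0,0,1,0,0,110,0,0,0,1,0,0,110,0,0,0,-1,0,0,110,0,0,0,-1,0,0,110,0,0,0,-1,0,0,110,0,0,0,-1,0,0,110,0,0,0,-1,0,0,110,0,0,0,-1,0,0,110,0,0,0,-1,0,0,110,0,0,0,-1,0,0,110,0,0,0]
}}

```text
t: 9.8
eef_pos: [448.1, 195.9, 19.9]
tcp_rot: [3.141, -0.0, 0.116]
ft_force: [0.3, 0.2, 0.2]
opening: 0.415
```

```bash
python3 - <<'E'
import numpy as np
u=np.array([-.1167,.9932]); fl=np.array([0,0])
for n,d,s in(('sl',(139.8,5.3),4),('sb',(139.8,244.1),79.5)):
    m=np.array(d)+u*(s-177); a=np.radians(6.6)
    print(n,m, 'dx %.1f dy %.1f'%(m@[np.cos(a),np.sin(a)],m@[np.sin(a),-np.cos(a)]))
E
```

```text
sl [ 159.9891 -166.5236] dx 139.8 dy 183.8
sb [151.17825 147.263  ] dx 167.1 dy -128.9
```

{"fn": "arm_command", "kwargs": {
  "motion": [-1,0,0,-25,0,0,0,-1,0,0,-50,0,0,0,-1,20,37,-50,0,0,0,-1,44,74,-50,0,0,0,-1,72,110,-50,0,0,0,-1,100,147,-50,0,0,0,-1,125,170,-50,0,0,0,-1,139.8,183.8,-50,0,0,0,-1,139.8,183.8,-50,0,0,0,-1,139.8,183.8,-50,0,0,0,-1,139.8,183.8,-25,0,0,0,-1,139.8,183.8,-10,0,0,0,-1,139.8,183.8,-5,0,0,0,-1,139.8,183.8,-3.5,0,0,0,-1,139.8,183.8,-3.5,0,0,0,-1,139.8,183.8,-3,0,0,0,-1,139.8,183.8,-3,0,0,0]
}}

```text
t: 11.5
eef_pos: [608.4, 29.5, 23.4]
tcp_rot: [3.141, -0.001, 0.116]
ft_force: [-0.3, -0.1, -1.9]
opening: 0.415
```

{"fn": "arm_command", "kwargs": {
  "motion": [-1,0,0,0.4,0,0,0,-1,0,0,0.5,0,0,0,0.5,0,0,0.5,0,0,0,1,0,0,0.5,0,0,0,1,0,0,0.5,0,0,0,1,0,0,0.5,0,0,0,1,0,0,0.5,0,0,0,1,0,0,-40,0,0,0,1,0,0,-80,0,0,0,1,0,0,-110,0,0,0,1,0,0,-110,0,0,0]
}}

```text
t: 12.6
eef_pos: [609.9, 29.4, 137.1]
tcp_rot: [3.14, -0.007, 0.116]
ft_force: [0.7, -0.3, -1.0]
opening: 0.998
```

```bash
python3 look.py w4 fl; python3 rel.py 608 29.4 133 6.6 448.4 -42.8 110 6.6
```

```text
12.6 [609.9  29.4 137.1] [ 3.14  -0.007  0.116] 0.9980894084969375
fl 2367 z 60.9 circ 590.3 179.4 r34.4 hullc 591.2 172.2 r_area 17.1
dx -166.8 dy 53.4 dz 23.0 rz -0.00 dist 175
```

View pics/w4.png

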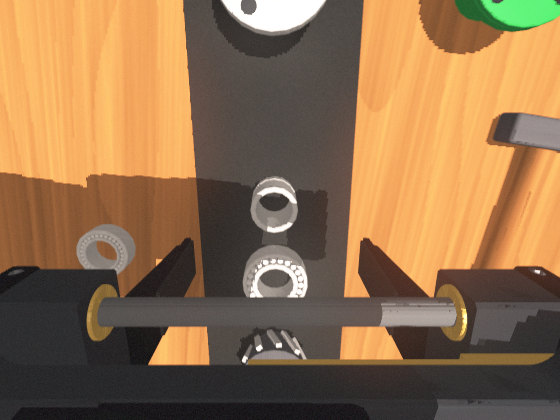

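The sleeve stands at (274,205) and the large bearing lies at (276,283), both centred on the mat. Next is the small bearing at (106,250).

{"fn": "arm_command", "kwargs": {
  "motion": [1,-166.8,53.4,0,0,0,0,1,-166.8,53.4,0,0,0,0,1,-166.8,53.4,0,0,0,0,1,-166.8,53.4,23,0,0,0,1,-166.8,53.4,23,0,0,0,1,-166.8,53.4,23,0,0,0,1,-166.8,53.4,23,0,0,0]
}}

```text
t: 13.35
eef_pos: [449.7, -42.7, 109.8]
tcp_rot: [3.141, -0.0, 0.116]
ft_force: [-0.4, 0.2, -0.5]
opening: 1.0
```

```bash
python3 look.py w5 sb
```

```text
13.35 [449.7 -42.7 109.8] [ 3.141 -0.     0.116] 1.0003668959930236
sb 1492 z 17.5 circ 447.5 -41.8 r24.9 hullc 447.5 -41.8 r_area 24.6
```

View pics/w5.png

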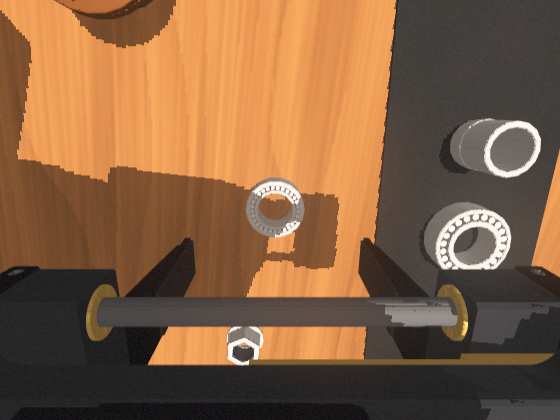

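The small bearing is centred between the fingers at (275,208); I grasp it.

{"fn": "arm_command", "kwargs": {
  "motion": [1,0,0,50,0,0,0,1,0,0,90,0,0,0,1,0,0,104,0,0,0,1,0,0,104,0,0,0,1,0,0,104,0,0,0,-1,0,0,104,0,0,0,-1,0,0,104,0,0,0,-1,0,0,104,0,0,0,-1,0,0,104,0,0,0,-1,0,0,104,0,0,0,-1,0,0,104,0,0,0,-1,0,0,104,0,0,0]
}}

```text
t: 14.6
eef_pos: [448.6, -42.8, 6.0]
tcp_rot: [3.142, 0.0, 0.116]
ft_force: [-0.7, -0.4, 2.3]
opening: 0.512
```

{"fn": "arm_command", "kwargs": {
  "motion": [-1,0,0,-30,0,0,0,-1,0,0,-60,0,0,0,-1,30,-35,-60,0,0,0,-1,60,-70,-60,0,0,0,-1,95,-100,-60,0,0,0,-1,130,-122,-60,0,0,0,-1,155,-128.9,-60,0,0,0,-1,167.1,-128.9,-60,0,0,0,-1,167.1,-128.9,-60,0,0,0,-1,167.1,-128.9,-60,0,0,0,-1,167.1,-128.9,-30,0,0,0,-1,167.1,-128.9,-12,0,0,0,-1,167.1,-128.9,-6,0,0,0,-1,167.1,-128.9,-3.5,0,0,0,-1,167.1,-128.9,-3,0,0,0,-1,167.1,-128.9,-2.7,0,0,0,-1,167.1,-128.9,-2.7,0,0,0]
}}

```text
t: 16.3
eef_pos: [600.1, 104.5, 9.3]
tcp_rot: [3.141, -0.001, 0.116]
ft_force: [0.1, 0.1, -1.2]
opening: 0.514
```

```bash
python3 rel.py 600.1 104.3 129 6.6 434.7 -187.3 129 6.6
```

```text
dx -197.8 dy 270.7 dz 0.0 rz -0.00 dist 335
```

{"fn": "arm_command", "kwargs": {
  "motion": [-1,0,0,0.2,0,0,0,0.6,0,0,0.2,0,0,0,1,0,0,0.2,0,0,0,1,0,0,0.2,0,0,0,1,0,0,0.2,0,0,0,1,0,0,0.2,0,0,0,1,0,0,-40,0,0,0,1,0,0,-80,0,0,0,1,0,0,-120,0,0,0,1,0,0,-120,0,0,0]
}}

```text
t: 17.3
eef_pos: [601.9, 104.7, 133.8]
tcp_rot: [3.141, -0.008, 0.116]
ft_force: [0.2, -0.5, -0.5]
opening: 0.999
```

{"fn": "arm_command", "kwargs": {
  "motion": [1,-197.8,270.7,0,0,0,0,1,-197.8,270.7,0,0,0,0,1,-197.8,270.7,0,0,0,0,1,-197.8,270.7,0,0,0,0,1,-197.8,270.7,0,0,0,0,1,-197.8,270.7,0,0,0,0,1,-197.8,270.7,0,0,0,0,1,-197.8,270.7,25,0,0,0,1,-197.8,270.7,25,0,0,0,1,-197.8,270.7,25,0,0,0]
}}

```text
t: 18.3
eef_pos: [434.3, -186.9, 103.4]
tcp_rot: [-3.141, 0.001, 0.116]
ft_force: [-0.6, -0.8, 0.4]
opening: 1.001
```

```bash
python3 look.py w6 nut; python3 - <<'E'
import cv2
im=cv2.imread('pics/w6.png'); cv2.imwrite('pics/w6z.png',cv2.resize(im[140:280,200:360],None,fx=4.5,fy=4.2,interpolation=cv2.INTER_CUBIC))
E
```

```text
18.3 [ 434.3 -186.9  103.4] [-3.141e+00  1.000e-03  1.160e-01] 1.0013717697517648
nut 702 z 19.9 circ 433.2 -187.0 r17.0 hullc 433.2 -187.0 r_area 15.7
```

View pics/w6.png

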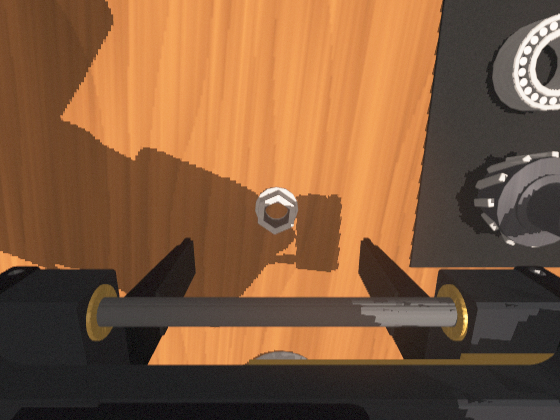

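View pics/w6z.png

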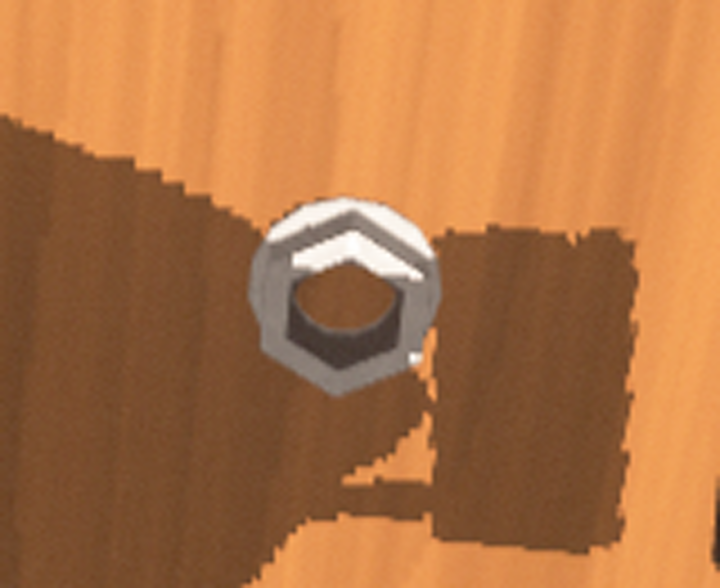

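The nut is at (276,210), with a pair of flats nearly facing the jaws. I measure its angle.

```bash
python3 - <<'E'
from h import *
for nm in('w6',):
    z=np.load(nm+'.npz'); k=dict(zip(('fx','fy','cx','cy'),z['f'])); k['cam_to_world']=z['T']
    W=cloud(k,z['d'])
    m=(np.hypot(W[...,0]-433.3,W[...,1]+187)<25)&(abs(W[...,2]-19.9)<1.5); p=W[m][:,:2]
    print(len(p),'collar/levels',np.histogram(W[(np.hypot(W[...,0]-433.3,W[...,1]+187)<25)][:,2],bins=range(-6,26,2)))
    for a in range(-24,36,3):
        ws=[np.ptp(p@[np.cos(np.radians(a+o)),np.sin(np.radians(a+o))]) for o in(0,60,120)]
        print(a,np.round(ws,1),round(sum(ws),1))
E
```

```text
658 collar/levels (array([  1, 502, 659, 243,  49,  44,  29,  37,  38,  43,  41,  46, 363,
       313,   1]), array([-6, -4, -2,  0,  2,  4,  6,  8, 10, 12, 14, 16, 18, 20, 22, 24]))
-24 [33.6 33.8 33.6] 101.0
-21 [33.4 33.6 33.4] 100.4
-18 [33.1 33.4 33.1] 99.5
-15 [32.7 33.1 32.7] 98.4
-12 [32.3 32.7 32.2] 97.2
-9 [31.8 32.1 31.7] 95.6
-6 [31.2 31.5 31. ] 93.8
-3 [30.5 30.9 30.4] 91.9
0 [30.  30.3 30.3] 90.6
3 [30.4 30.6 30.3] 91.2
6 [31.  31.3 31. ] 93.3
9 [31.6 31.9 31.6] 95.2
12 [32.2 32.4 32.2] 96.9
15 [32.7 32.9 32.7] 98.3
18 [33.1 33.2 33.1] 99.5
21 [33.4 33.5 33.4] 100.3
24 [33.6 33.7 33.7] 100.9
27 [33.7 33.8 33.8] 101.3
30 [33.8 33.8 33.8] 101.4
33 [33.8 33.7 33.8] 101.4
```

{"fn": "arm_command", "kwargs": {
  "motion": [1,0,0.8,40,0,0,5.6,1,0,0.8,80,0,0,5.6,1,0,0.8,95.5,0,0,5.6,1,0,0.8,95.5,0,0,5.6,1,0,0.8,95.5,0,0,5.6,-1,0,0.8,95.5,0,0,5.6,-1,0,0.8,95.5,0,0,5.6,-1,0,0.8,95.5,0,0,5.6,-1,0,0.8,95.5,0,0,5.6,-1,0,0.8,95.5,0,0,5.6,-1,0,0.8,95.5,0,0,5.6,-1,0,0.8,95.5,0,0,5.6,-1,0,0.8,95.5,0,0,5.6,-1,0,0.8,95.5,0,0,5.6]
}}

```text
t: 19.75
eef_pos: [434.6, -188.0, 8.1]
tcp_rot: [3.142, 0.0, 0.018]
ft_force: [-0.7, 0.2, -0.0]
opening: 0.312
```

```bash
python3 - <<'E'
from h import *
s=env.state(); print(s['eef_pos'],s['tcp_rot'],s['opening']*95,s['ft_force'])
E
python3 rel.py 0 0 0 1 154.1 388.9 60 1
```

```text
[ 434.55334929 -188.0096565     8.08985857] [3.14157645e+00 1.21124480e-04 1.78534979e-02] 29.658110247241186 [-0.72224261  0.23082251 -0.04531237]
dx 160.9 dy -386.2 dz -60.0 rz -0.00 dist 418
```

{"fn": "arm_command", "kwargs": {
  "motion": [-1,0,0,-40,0,0,0,-1,0,0,-80,0,0,0,-1,0,0,-112,0,0,0,-1,15,-40,-112,0,0,0,-1,30,-80,-112,0,0,0,-1,46,-120,-112,0,0,0,-1,62,-160,-112,0,0,0,-1,79,-200,-112,0,0,0,-1,96,-240,-112,0,0,0,-1,113,-280,-112,0,0,0,-1,130,-320,-112,0,0,0,-1,145,-355,-112,0,0,0,-1,155,-375,-112,0,0,0,-1,160.9,-386.2,-112,0,0,0,-1,160.9,-386.2,-112,0,0,0,-1,160.9,-386.2,-112,0,0,0,-1,160.9,-386.2,-112,0,0,0]
}}

```text
t: 21.45
eef_pos: [588.2, 199.8, 120.1]
tcp_rot: [3.141, 0.0, 0.017]
ft_force: [-1.1, -0.2, -1.0]
opening: 0.311
```

```bash
python3 look.py w7 fl
```

```text
21.45 [588.2 199.8 120.1] [3.141 0.    0.017] 0.3111414725716509
fl 5064 z 61.0 circ 587.5 203.4 r41.8 hullc 587.5 205.6 r_area 40.2
```

View pics/w7.png

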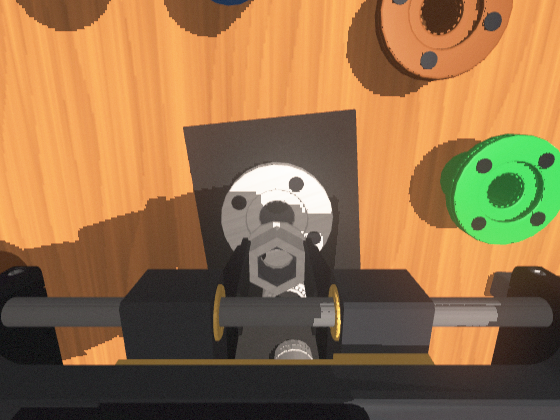

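{"fn": "arm_command", "kwargs": {
  "motion": [-1,0,-0.4,0,0,0,0,-1,0,-0.4,25,0,0,0,-1,0,-0.4,42,0,0,0,-1,0,-0.4,46,0,0,0,-1,0,-0.4,46,0,0,0,-1,0,-0.4,46,0,0,0]
}}

```text
t: 22.1
eef_pos: [589.0, 201.4, 74.9]
tcp_rot: [-3.141, -0.001, 0.018]
ft_force: [0.0, -0.2, -1.6]
opening: 0.313
```

```bash
python3 - <<'E'
from h import *
for c in('scene','side'):
    im,d=env.read_camera(c); save(c+'2',im)
    u,v=map(int,proj(c,(588.6,201.3,63))); h=45
    q=im[v-h:v+h,u-60:u+60]; cv2.imwrite(f'pics/{c}2z.png',cv2.resize(q[:,:,::-1],None,fx=6,fy=6,interpolation=cv2.INTER_CUBIC))
    np.savez(c+'2.npz',im=im,d=d)
print(env.state()['eef_pos'],env.state()['ft_force'])
E
```

```text
[589.01184313 201.43613388  75.05945628] [ 0.16404375 -0.52419369 -0.48678223]
```

View pics/scene2z.png

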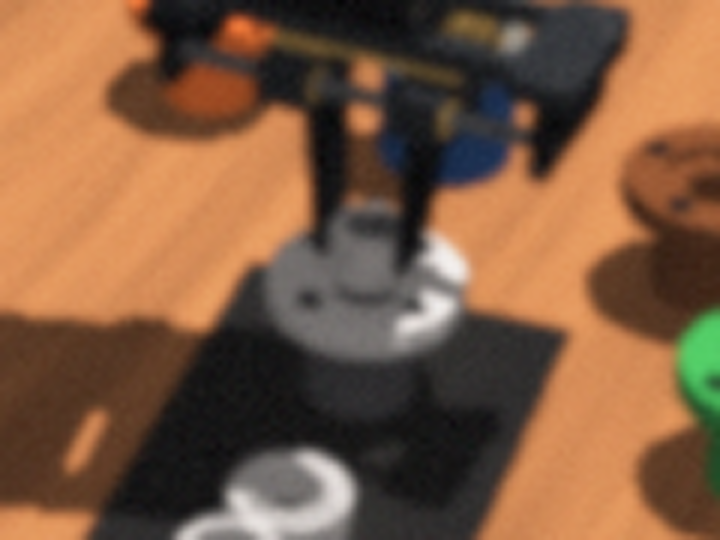

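View pics/side2z.png

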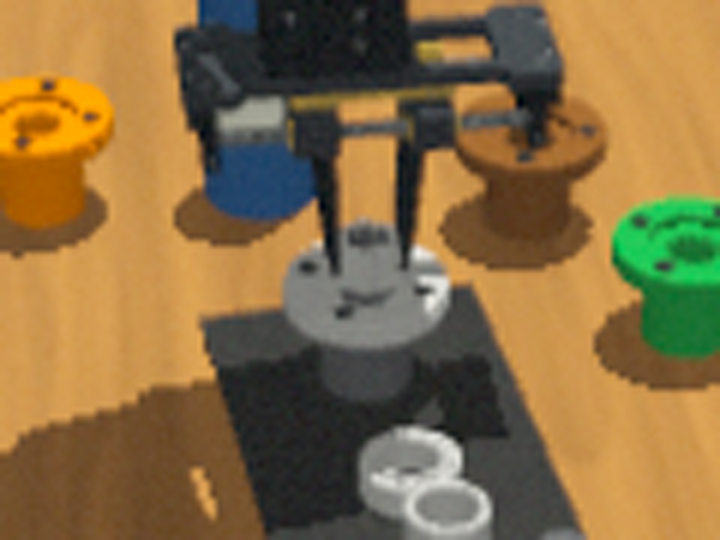

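The nut hangs about 4 mm over the recess and looks centred in both views. I lower it in steps and watch the force.

{"fn": "arm_command", "kwargs": {
  "motion": [-1,0,0,3,0,0,0,-1,0,0,5,0,0,0,-1,0,0,6,0,0,0,-1,0,0,6,0,0,0]
}}

```text
t: 22.6
eef_pos: [588.5, 201.4, 67.9]
tcp_rot: [3.141, 0.0, 0.018]
ft_force: [-0.1, -0.4, 0.2]
opening: 0.31
```

{"fn": "arm_command", "kwargs": {
  "motion": [-1,0,0,1,0,0,0,-1,0,0,2,0,0,0,-1,0,0,3,0,0,0,-1,0,0,3,0,0,0]
}}

```text
t: 23.0
eef_pos: [588.6, 201.4, 65.1]
tcp_rot: [3.141, -0.0, 0.018]
ft_force: [-0.5, -0.3, -0.9]
opening: 0.316
```

{"fn": "arm_command", "kwargs": {
  "motion": [-1,0,0,0.4,0,0,0,-1,0,0,0.4,0,0,0]
}}

```text
t: 23.2
eef_pos: [588.6, 201.4, 65.1]
tcp_rot: [3.142, -0.0, 0.018]
ft_force: [-1.1, -1.3, 4.7]
opening: 0.314
```

The nut is in contact at its seated height, with 4.7 N up at z 65.1 (57 + 8.1). I release and retreat.

{"fn": "arm_command", "kwargs": {
  "motion": [-0.2,0,0,0.2,0,0,0,0.2,0,0,0.2,0,0,0,0.4,0,0,0.2,0,0,0,0.4,0,0,0.2,0,0,0,0.4,0,0,0.2,0,0,0,0.4,0,0,-20,0,0,0,0.4,0,0,-60,0,0,0,0.4,0,0,-110,0,0,0,0.4,0,0,-160,0,0,0,0.6,0,0,-210,0,0,0,1,0,0,-260,0,0,0,1,0,20,-270,0,0,0,1,0,60,-270,0,0,0,1,0,100,-270,0,0,0,1,0,130,-270,0,0,0,1,0,130,-270,0,0,0,1,0,130,-270,0,0,0]
}}

```text
t: 24.9
eef_pos: [590.9, 71.2, 334.8]
tcp_rot: [-3.141, -0.0, 0.016]
ft_force: [-0.4, -0.4, -0.2]
opening: 1.002
```

```bash
python3 - <<'E'
from top import *
S2=dict(lb=(617,-51,29,32),sl=(607.5,30,51,20),sb=(599,105,24,25),fl=(588,201,63,42),nut=(588,201,79,17),pin=(630,-151,171,12))
k=env.calibration('wrist'); im,d=env.read_camera('wrist'); save('w8',im)
np.savez('w8.npz',im=im,d=d)
print(env.state()['t'],env.state()['eef_pos']); fit(cloud(k,d),S2,S2)
for c in('scene','side'):
    im,d=env.read_camera(c); save(c+'3',im); print(c); fit(cloud(c,d),S2,S2)
    if c=='scene':
        u,v=map(int,proj(c,(588.6,201.3,63))); q=im[v-45:v+45,u-60:u+60]; cv2.imwrite('pics/sc3z.png',cv2.resize(q[:,:,::-1],None,fx=6,fy=6,interpolation=cv2.INTER_CUBIC))
    W=cloud(c,d)
E
```

```text
24.95 [590.8687273   71.86067188 334.69704283]
lb 579 z 25.5 circ 617.7 -50.6 r31.9 hullc 617.9 -50.5 r_area 31.2
sl 238 z 48.8 circ 607.8 31.1 r19.9 hullc 607.8 31.5 r_area 19.4
sb 458 z 20.6 circ 599.6 105.9 r24.8 hullc 599.6 105.6 r_area 24.1
fl 2637 z 60.9 circ 587.7 203.0 r42.0 hullc 587.6 203.0 r_area 41.4
nut 331 z 76.9 circ 588.3 202.1 r16.6 hullc 588.2 202.2 r_area 15.3
pin 68 z 168.9 circ 628.4 -144.7 r8.8 hullc 628.1 -142.2 r_area 5.4
scene
lb 289 z 26.8 circ 618.7 -52.1 r32.0 hullc 620.8 -51.3 r_area 29.7
sl 99 z 49.7 circ 608.3 30.5 r20.8 hullc 607.9 29.9 r_area 19.3
sb 158 z 21.6 circ 599.9 104.0 r26.3 hullc 600.0 104.1 r_area 24.6
fl 416 z 62.4 circ 588.2 201.0 r43.8 hullc 588.9 200.8 r_area 41.7
nut 72 z 77.9 circ 588.8 201.4 r17.0 hullc 588.3 200.9 r_area 15.7
pin 79 z 170.4 circ 628.1 -149.9 r11.0 hullc 629.1 -150.2 r_area 9.6
side
lb 137 z 26.9 circ 617.0 -54.3 r32.9 hullc 612.4 -53.5 r_area 27.3
sl 67 z 49.4 circ 608.1 28.9 r21.2 hullc 609.1 28.6 r_area 19.1
sb 91 z 21.5 circ 602.8 102.2 r26.8 hullc 601.2 104.1 r_area 23.9
fl 270 z 62.0 circ 588.9 200.5 r42.9 hullc 589.3 200.0 r_area 41.1
nut 47 z 77.9 circ 590.2 200.5 r19.4 hullc 589.3 199.1 r_area 16.2
pin 46 z 169.7 circ 630.8 -149.0 r10.7 hullc 630.9 -149.5 r_area 9.8
```

View pics/w8.png

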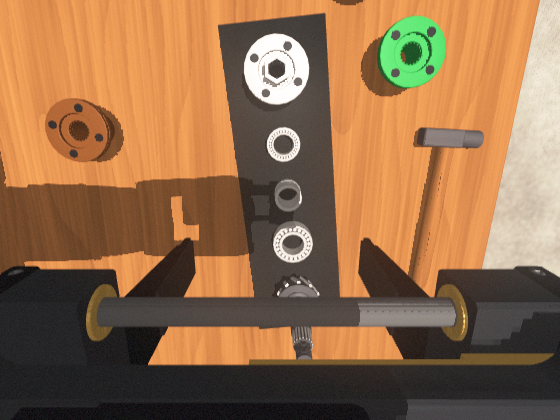

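View pics/sc3z.png

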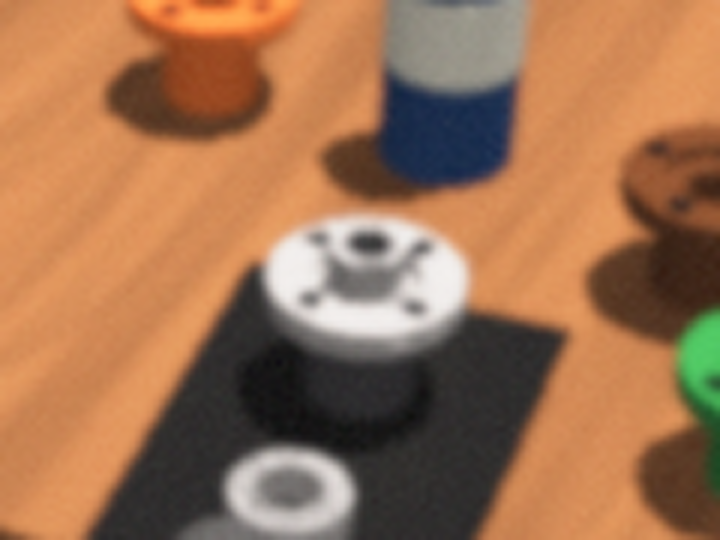

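View pics/side3.png

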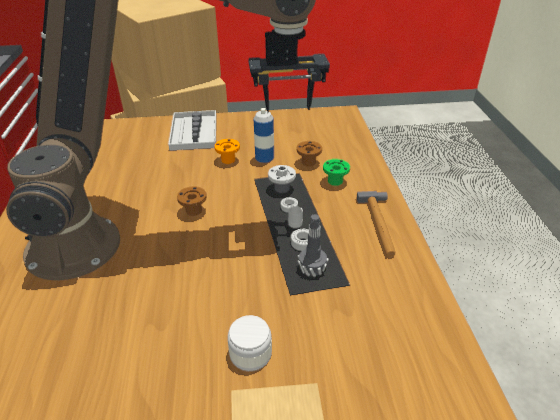

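All parts check out: the nut top is 15.6 mm above the flange top where 16 is expected if seated, the gaps are about 30 mm, and the row is straight. I hand it in.

```bash
python3 - <<'E'
from h import *
print(env.job_done(), env.state()['t'])
E
```

```text
the job is handed in; nothing more can be done
the job is handed in; nothing more can be done
```

The row is laid out on the mat as asked and handed in, shortly after 25 s of robot time: pinion, large bearing, spacer sleeve, small bearing, flange. The nut sits flat in the flange recess.

**Gaps and line:** The last wrist picture gave gaps of about 30.3 mm (large bearing to sleeve), 30.2 mm (sleeve to small bearing) and 30.8 mm (small bearing to flange). The large bearing to pinion gap came out at 30–32 mm from the scene camera. The large bearing, the only part whose line I worked out, lies within about 1 mm of the centre line; the others look straight in the pictures.

**Nut:** Its top is 15.6 mm above the flange top, against 16 mm when seated. It is within 1–2 mm of the recess centre, with 4 mm of room all round.

**Other checks:** The pictures show every part the way up it started and the spray can, grease tin and look-alike flanges where they were. I did not re-measure the can and tin.

**Disagreements:** The cameras differed by 1–3 mm in absolute position, and the wrist camera read heights about 2–3 mm low, so I placed parts by distances relative to the flange. The wrist camera's view of the pinion was partly blocked, so I did not use it for that gap.

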